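# Stow and lock the drying tray's pull handle

### The job

Push the peanut drying tray's sliding pull handle in until you feel it come up firmly on the sprung buffer hidden inside the tube - a firm push, but without ramming the buffer solid - and let it go. Then flip the cam lever over centre until it snaps fully closed alongside the tube, so the handle stays locked against the buffer, without straining the lever and leaving the kitchen things around it where they are.

Things in the scene. Friction and masses are not known exactly. Their poses are not given: they have to be found in the camera images.
- tray: Fixed wooden drying tray with its handle tube in front of it. Origin on the table under the tube's axis, at the clamp collar. The tube runs along the tray's y; the handle is pushed in along the tray's +y. The wooden tray, 40 mm high, lies on the +x side: x = 31 to 249, y = -10 to 240 mm. On the -x side only the lever stands near.
- tube_mouth (a point): Centre of the open mouth of the square aluminium tube (28 mm outside, 22 mm inside, axis 32 mm above the table), which runs 244 mm from here along the tray's +y. A grey collar round its first 50 mm is about 56 mm across and 57 mm high.
- rod: Sliding pull handle, loose in the tube: 20 mm square rod, 0.6 to 1 kg, drag 1.5 to 5 N. Origin: centre of its black T-bar, 31 mm above the table and 85 to 125 mm outside the mouth at the start. T-bar 90 mm along x, 20 along y, 21 to 45 mm above the table; the rod reaches 200 mm from it along +y. It meets the hidden buffer after 30 to 95 mm of travel, where differs each time.
- buffer (a joint): Compression of the spring buffer hidden deep in the tube, m: 0 free, 0.015 solid; 1.2 N per mm. A firm push is 4 mm or more for a moment; over 12 mm is ramming it. When the handle is let go, the buffer pushes it back a little, until the drag in the tube holds it with about 1 mm or more still compressed.
- lever (a joint): Angle of the cam lever about its upright pin, rad: 0 wide open, 1.9 closed on its stop; starts at 0.1 to 0.4. Closes clockwise seen from above: in the tray's frame it points from the pin along (-sin(1.9-q), cos(1.9-q)), so closed it lies along +y beside the tube. Closing torque rises to 0.5 N m near 1, is nil at the centre near 1.5; past it the spring throws it shut, before it it springs back.
- lever_pivot (a point): The lever's pin axis, 36 mm above the table, 45 mm to the tray's -x from the tube's axis.
- lever_tip (a point): Top middle of the lever's end pad, 82 mm from the pin, 66 mm above the table. The lever is a black upright strip 9 mm thick, 28 to 48 mm above the table, reaching 95 mm from the pin; its end pad, 67 to 97 mm from the pin, is 13 mm thick, 26 to 66 mm above the table. A closed fingertip 30 mm above the table can push on its side.
- bowl: Bystander: steel bowl 100 mm wide, 45 mm high, in the tray. Origin under its foot.
- jar: Bystander: glass jar 64 mm wide, 85 mm high, on the table beside the tray. Origin under its base.
- mug: Bystander: white mug 76 mm wide, 85 mm high, by the end of the tube. Origin under its base.
- spoon: Bystander: spoon 170 mm long lying on the table beyond the lever. Origin near its middle.
- onion: Bystander: onion 68 mm wide, 72 mm high. Origin under its base.
- basket: Bystander: red plastic basket 200 x 270 x 90 mm. Origin under its base.
- dish: Bystander: small blue dish 110 mm wide, 30 mm high. Origin under its base.

How it is judged:
On the way, in this order (a step that is already met when the one before it is completed fails the run):
1. the handle is pushed firmly onto the buffer (4 mm or more) with the lever still open (value of joint buffer above 0.004 m and value of joint lever below 0.8 rad), for 0.2 s.
2. the lever is flipped over centre and fully closed (value of joint lever above 1.82 rad), for 0.2 s.
At the end, for the whole second after the job is handed in: The lever is fully closed (above 1.82 rad), the handle is at rest (under 10 mm/s) and still bears on the buffer (at least 0.7 mm compressed) (value of joint lever above 1.82 rad and value of joint buffer above 0.0007 m and linear speed of rod below 0.01 m/s); the robot touches nothing.
It fails at once if the buffer is rammed (compressed more than 12 mm, 14.4 N) (value of joint buffer above 0.012 m).
It fails at once if the lever is strained (more than 25 N on it) (contact force between lever and anything else above 25 N).
It fails at once if a bystander is moved more than 30 mm (distance of any of bowl, jar, mug, spoon, onion, basket, dish from where it was at the start of the episode above 0.03 m).
It also fails if it takes over 70 s, if anything falls off the work surface, if the arm or the gripper's body presses on something with over 40 N, if the wrist force passes 120 N, or if a joint passes its speed limit or range.

### The arm

A 7-joint arm with a two-finger parallel gripper is mounted at the origin on the work surface. World frame = base frame: x ahead of the robot, y to its left, z up, the work surface at z = 0. Lengths are in m, angles in rad, forces in N, time in s.
With the tool pointing down it reaches from about 0.35 to 0.775 m from the base axis. Payload 3.1 kg.
Tool frame: the origin (TCP) lies between the finger pads; the fingertips stand 25 mm ahead of it and the grasp point (between the pads) lies 6 mm ahead of it; z points along the fingers, y is the direction in which the jaws open and shut (so a half turn about z gives the same grasp; the last joint's range is limited). The gripper opens to 85 mm and grips with 20 to 120 N. Pads are 22 mm wide; open, the fingers measure 114 mm over their backs; the gripper's body (76 mm by 85 mm) begins 54 mm behind the grasp point. The pads swing forward as they close: fully open they stand 13 mm farther back than shut.
Start: joints at [-1.246, 0.311, 0.014, 1.512, -0.004, 1.319, -0.027], TCP at [0.197, 0.513, 0.256] pointing down, gripper open.
Joint ranges: [-2.7, 2.7], [-0.3, 1.91], [-1.27, 1.3], [0.12, 2.57], [-1.44, 4.58], [0.2, 2.03], [-3.05, 3.05]. Speed limits (rad/s): [2.79, 2.79, 3.14, 3.14, 3.14, 3.14, 3.14].

### API

Orientations are given as a 3x3 rotation matrix whose columns are the frame's x, y, z axes.
In Python, from workcell import sensors, optics, order gives the robot as it stands. The module is installed in compiled form; this text tells all that it offers.
- The arm moves only by the tool drive_tool, never from a script. Its argument "deltas" is a list of rows, each an object of numbers: "tx", "ty", "tz": the shift along the tool's x, y, z in m; "ax", "ay", "az": the turn, a rotation vector about the tool's x, y, z in degrees; "jaw": the gripper's target within -1 to 1 (fully open at 1, half-way at 0, shut at -1). A call has exactly 10 rows; each row shifts and turns the commanded pose from where the row before left it, along the tool's axes as they then stand; what a row does not reach is not made up. A row lasts 1/8 s, in which the tool goes at most 62.5 mm and 10.7 degrees, less where a joint would pass 70% of its speed; a pose out of reach is approached as far as the arm can. A call is refused whole if a number of a shift passes 0.0625 or a number of a turn 10.7, either way. A call with a gripper value outside its range is refused whole. The fingers move at their own pace and stop on an object; "squeeze" is the grip in N (left out, the last holds). Time passes only in rows, so rows that do not move let the fingers close, or fill a call up. It gives the time, the measured TCP pose, the force and the opening at its end, in the units of the state.
- sensors.observe(): the state, without advancing time (a new reading comes with each control period).
- optics.read_camera(name): name is "scene" or "top" or "wrist"; returns the picture (480x640x3 uint8, red, green, blue); there is no depth.
- optics.camera_params(name): a dict with "intrinsics" (3x3 intrinsics, pixels), "position" and "rotation" of the camera in the world. Camera axes: x right, y down, z forward; pixel columns grow to the right and rows downward; lengths in m; the calibration is good to about 2 mm. A picture is of the moment at which its call begins: read the wrist's pose just before it. camera_params takes no time and is no camera call; for the wrist camera it gives the pose at the moment of the call.
- order.job_done(): hands the job in, once; it reports no verdict.
The state is a dict: "time_s": time; "q": joint angles; "qd": joint speeds; "effort": joint torques, N m; "tool_pos": TCP position; "orientation": TCP orientation; "force": force on the tool from outside, world axes, zero at the start; "ft_torque": the same for the moment, N m; "grip_width": finger opening in m.
Only numpy, scipy, OpenCV 4.12 (cv2) and the standard library are available. Lean on these libraries where they do the work, as an engineer would, in place of code of your own. Each camera call takes 0.05 s, during which the arm holds its last target.

## Working session

There is one attempt and no reset: what is moved stays moved. The work goes in short steps, Python scripts to look and compute and a tool call to move; the robot and the scene stay as the last step left them, time stands still between calls to the robot, and variables do not carry over. Pictures are saved under pics/ and viewed, and the job is handed in when it is done.

Besides the shell and the picture viewer there is one more tool, called after "Request:" as name([rows], argument=value, ...), one row to a line, values as JSON. drive_tool: Moves the arm, as the interface text tells. Its arguments: {"type":"object","properties":{"deltas":{"type":"array"},"squeeze":{"type":"number"}},"required":["deltas"]}

```bash
mkdir -p pics; python3 - <<'E'
from workcell import sensors, optics
import cv2,numpy as np
np.set_printoptions(precision=4,suppress=True)
s=sensors.observe();print(s)
for n in ["scene","top"]:
    p=optics.camera_params(n);print(n,p)
    cv2.imwrite(f"pics/{n}0.png",optics.read_camera(n)[:,:,::-1])
E
```

```text
{'time_s': 0.0, 'q': array([-1.2457,  0.3118,  0.014 ,  1.5131, -0.0044,  1.3192, -0.0272]), 'qd': array([ 0.0002, -0.0003,  0.0002,  0.0014, -0.0001, -0.0004, -0.0009]), 'effort': array([ -0.0003, -37.9922,   0.146 , -23.0585,   0.0123,   0.0138,
        -0.    ]), 'tool_pos': array([0.197 , 0.5128, 0.2552]), 'orientation': array([[-0.9335,  0.3585, -0.0008],
       [ 0.3585,  0.9335, -0.0023],
       [-0.0001, -0.0024, -1.    ]]), 'force': array([ 0.6247, -0.6084,  0.4026]), 'ft_torque': array([ 0.0051,  0.0155, -0.0204]), 'grip_width': 0.08514677336700767}
scene {'intrinsics': array([[551.3496,   0.    , 320.7337],
       [  0.    , 551.3496, 244.5121],
       [  0.    ,   0.    ,   1.    ]]), 'position': array([ 1.9001, -0.0115,  1.0081]), 'rotation': array([[ 0.1033,  0.5657, -0.8181],
       [ 0.9944, -0.0779,  0.0717],
       [-0.0232, -0.8209, -0.5706]])}
top {'intrinsics': array([[475.2435,   0.    , 324.1007],
       [  0.    , 475.2435, 230.5268],
       [  0.    ,   0.    ,   1.    ]]), 'position': array([0.3804, 0.0946, 1.3543]), 'rotation': array([[-0.0141, -0.994 ,  0.1088],
       [-0.9997,  0.0161,  0.0174],
       [-0.019 , -0.1085, -0.9939]])}
```

View pics/top0.png

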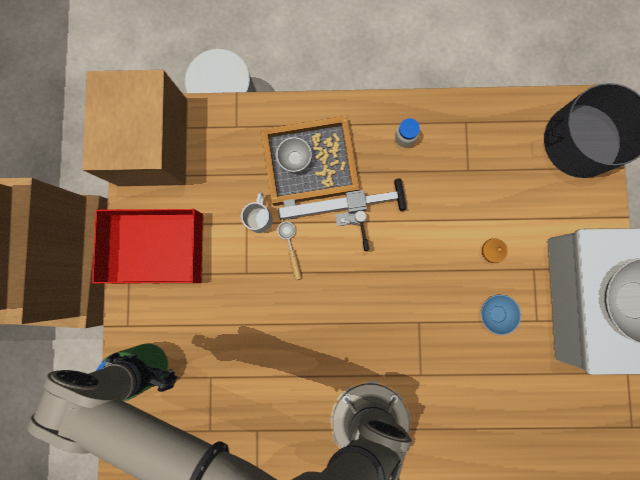

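View pics/scene0.png

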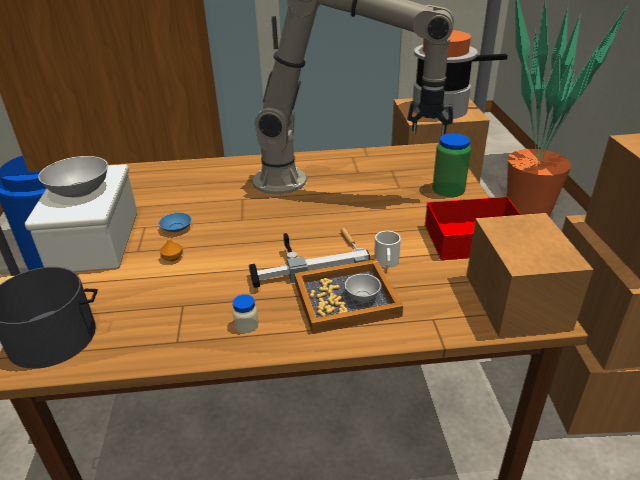

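```bash
python3 - <<'E'
import cv2
i=cv2.imread("pics/top0.png")[160:270,260:420]
cv2.imwrite("pics/top0z.png",cv2.resize(i,None,fx=5,fy=5,interpolation=cv2.INTER_CUBIC))
E
cat > h.py <<'E'
import numpy as np
def px2w(p,u,v,z):
    K=p["intrinsics"];d=p["rotation"]@np.linalg.solve(K,[u,v,1.]);o=np.array(p["position"])
    return o+d*(z-o[2])/d[2]
def w2px(p,w):
    c=p["rotation"].T@(np.array(w)-p["position"]);c=p["intrinsics"]@c;return c[:2]/c[2]
E
```

```text
(no output)
```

View pics/top0z.png

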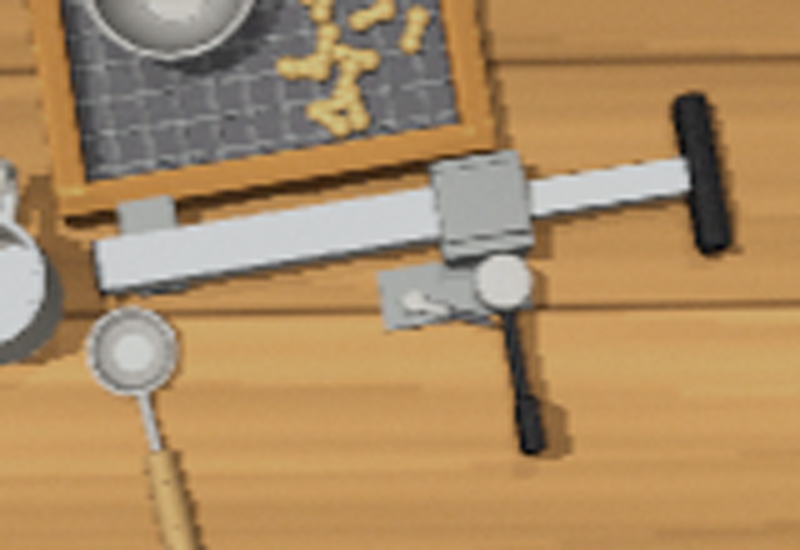

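```bash
python3 - <<'E'
import sys;sys.path.insert(0,'.')
from h import *
from workcell import optics
np.set_printoptions(precision=4,suppress=True)
p=optics.camera_params("top")
P=lambda u,v,z:px2w(p,260+u/5-.4,160+v/5-.4,z)
tb=P(703,172,.045);end=P(101,267,.046);piv=P(503,283,.055);tip=P(530,425,.066);tube1=P(434,212,.046)
for n,a in dict(tb=tb,end=end,piv=piv,tip=tip,tube1=tube1).items():print(n,a)
d=end-tb;d[2]=0;L=np.hypot(*d[:2]);d/=L;print("len",L,"dir",d,"deg",np.degrees(np.arctan2(-d[0],d[1])))
# tray frame y=d, x=(d1,-d0)
X=np.array([d[1],-d[0]]);Y=d[:2]
M=end[:2]-.244*Y;print("mouth",M,"tb out",np.dot(M-tb[:2],Y))
for a in(piv,tip,tube1):print("tray rel mouth",(a[:2]-M)@X,(a[:2]-M)@Y)
l=tip-piv;print(np.hypot(*l[:2]))
lx,ly=l[:2]@X,l[:2]@Y;print("q",1.9-np.arctan2(-lx,ly))
E
```

```text
tb [ 0.6227 -0.096   0.045 ]
end [0.5748 0.2402 0.046 ]
piv [0.5608 0.0173 0.055 ]
tip [0.4812 0.005  0.066 ]
tube1 [0.6026 0.0542 0.046 ]
len 0.33964390969386543 dir [-0.1412  0.99    0.    ] deg 8.115905094382581
mouth [ 0.6092 -0.0014] tb out 0.0956439096938654
tray rel mouth -0.04532931447479444 0.02527011961575886
tray rel mouth -0.12581020682837493 0.02438091144789793
tray rel mouth 0.001274198455767329 0.05595642904897952
0.08048580449491947
q 0.31815543601989615
```

Request:
drive_tool([
  {"tx":-0.0317,"ty":-0.0224,"jaw":-1},
  {"tx":-0.0317,"ty":-0.0224,"jaw":-1},
  {"tx":-0.0317,"ty":-0.0224,"jaw":-1},
  {"tx":-0.0317,"ty":-0.0224,"jaw":-1},
  {"tx":-0.0317,"ty":-0.0224,"jaw":-1},
  {"tx":-0.0317,"ty":-0.0224,"jaw":-1},
  {"tx":-0.0317,"ty":-0.0224,"jaw":-1},
  {"tx":-0.0317,"ty":-0.0224,"jaw":-1},
  {"tx":-0.0317,"ty":-0.0224,"jaw":-1},
  {"tx":-0.0317,"ty":-0.0224,"jaw":-1},
], squeeze=30)

```text
invalid input
```

Request:
drive_tool([
  {"tx":-0.0317,"ty":-0.0224,"jaw":-1},
  {"tx":-0.0317,"ty":-0.0224,"jaw":-1},
  {"tx":-0.0317,"ty":-0.0224,"jaw":-1},
  {"tx":-0.0317,"ty":-0.0224,"jaw":-1},
  {"tx":-0.0317,"ty":-0.0224,"jaw":-1},
  {"tx":-0.0317,"ty":-0.0224,"jaw":-1},
  {"tx":-0.0317,"ty":-0.0224,"jaw":-1},
  {"tx":-0.0317,"ty":-0.0224,"jaw":-1},
  {"tx":-0.0317,"ty":-0.0224,"jaw":-1},
  {"tx":-0.0317,"ty":-0.0224,"jaw":-1},
])

```text
invalid input
```

Request:
drive_tool([
  {"az":6.1,"tz":0.01},
  {"az":6.1,"tz":0.01},
  {"az":6.1,"tz":0.01},
  {"az":6.1,"tz":0.01},
  {"az":6.1,"tz":0.01},
  {"az":6.1,"tz":0.01},
  {"az":6.1,"tz":0.01},
  {"az":6.1,"tz":0.01},
  {"az":6.1,"tz":0.01},
  {"az":6.1,"tz":0.01},
])

```text
invalid input
```

```bash
python3 - <<'E'
from workcell import sensors, optics
import cv2,numpy as np
np.set_printoptions(precision=4,suppress=True)
for n in ["wrist","top"]:
    p=optics.camera_params(n);print(n,p)
    cv2.imwrite(f"pics/{n}1.png",optics.read_camera(n)[:,:,::-1])
print(sensors.observe())
E
```

```text
wrist {'intrinsics': array([[412.7014,   0.    , 323.7072],
       [  0.    , 412.7014, 233.2764],
       [  0.    ,   0.    ,   1.    ]]), 'position': array([0.1345, 0.5378, 0.3719]), 'rotation': array([[ 0.3581,  0.9001,  0.2482],
       [ 0.9337, -0.3447, -0.0971],
       [-0.0018,  0.2665, -0.9638]])}
top {'intrinsics': array([[475.2435,   0.    , 324.1007],
       [  0.    , 475.2435, 230.5268],
       [  0.    ,   0.    ,   1.    ]]), 'position': array([0.3804, 0.0946, 1.3543]), 'rotation': array([[-0.0141, -0.994 ,  0.1088],
       [-0.9997,  0.0161,  0.0174],
       [-0.019 , -0.1085, -0.9939]])}
{'time_s': 0.2, 'q': array([-1.2457,  0.3114,  0.014 ,  1.5124, -0.0044,  1.3192, -0.0272]), 'qd': array([ 0.0006, -0.0029, -0.0001, -0.0029,  0.0016, -0.0002, -0.0015]), 'effort': array([ -0.0001, -37.9821,   0.1456, -23.0576,   0.0121,   0.0101,
        -0.    ]), 'tool_pos': array([0.1971, 0.513 , 0.2556]), 'orientation': array([[-0.9335,  0.3586, -0.0005],
       [ 0.3586,  0.9335, -0.0014],
       [-0.0001, -0.0015, -1.    ]]), 'force': array([ 0.4631, -1.1646,  0.4865]), 'ft_torque': array([-0.026 ,  0.0254, -0.0086]), 'grip_width': 0.08552241347667346}
```

View pics/wrist1.png

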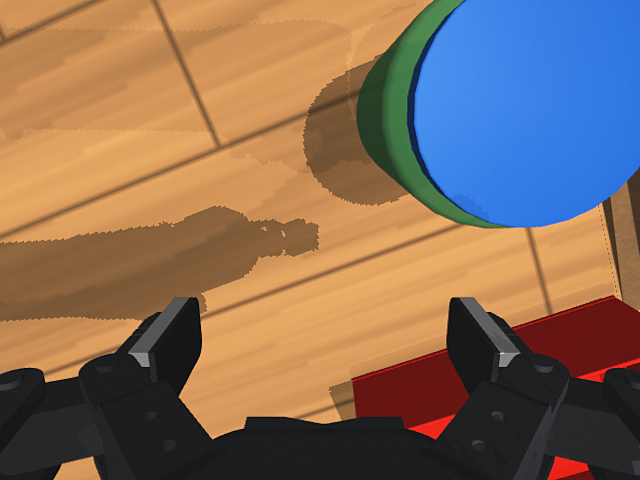

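View pics/top1.png

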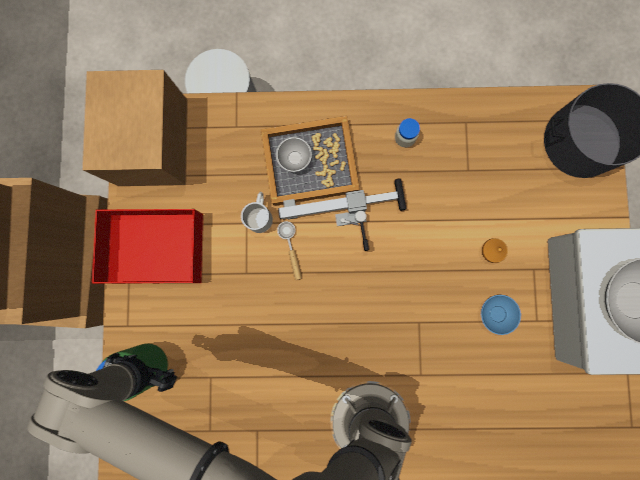

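Request:
drive_tool([
  {"tx":-0.0317,"ty":-0.0224,"tz":0,"ax":0,"ay":0,"az":0,"jaw":-1},
  {"tx":-0.0317,"ty":-0.0224,"tz":0,"ax":0,"ay":0,"az":0,"jaw":-1},
  {"tx":-0.0317,"ty":-0.0224,"tz":0,"ax":0,"ay":0,"az":0,"jaw":-1},
  {"tx":-0.0317,"ty":-0.0224,"tz":0,"ax":0,"ay":0,"az":0,"jaw":-1},
  {"tx":-0.0317,"ty":-0.0224,"tz":0,"ax":0,"ay":0,"az":0,"jaw":-1},
  {"tx":-0.0317,"ty":-0.0224,"tz":0,"ax":0,"ay":0,"az":0,"jaw":-1},
  {"tx":-0.0317,"ty":-0.0224,"tz":0,"ax":0,"ay":0,"az":0,"jaw":-1},
  {"tx":-0.0317,"ty":-0.0224,"tz":0,"ax":0,"ay":0,"az":0,"jaw":-1},
  {"tx":-0.0317,"ty":-0.0224,"tz":0,"ax":0,"ay":0,"az":0,"jaw":-1},
  {"tx":-0.0317,"ty":-0.0224,"tz":0,"ax":0,"ay":0,"az":0,"jaw":-1},
], squeeze=30)

```text
time_s: 1.45
tool_pos: [0.4132, 0.1895, 0.2562]
orientation: [[-0.934, 0.358, -0.0], [0.358, 0.934, 0.0], [0.0, 0.0, -1.0]]
force: [0.2, 1.3, -0.3]
grip_width: 0.0001
```

Request:
drive_tool([
  {"tx":-0.0317,"ty":-0.0224,"tz":0,"ax":0,"ay":0,"az":0,"jaw":-1},
  {"tx":-0.0317,"ty":-0.0224,"tz":0,"ax":0,"ay":0,"az":0,"jaw":-1},
  {"tx":-0.0317,"ty":-0.0224,"tz":0,"ax":0,"ay":0,"az":0,"jaw":-1},
  {"tx":-0.0317,"ty":-0.0224,"tz":0,"ax":0,"ay":0,"az":0,"jaw":-1},
  {"tx":-0.0317,"ty":-0.0224,"tz":0,"ax":0,"ay":0,"az":0,"jaw":-1},
  {"tx":-0.0317,"ty":-0.0224,"tz":0,"ax":0,"ay":0,"az":0,"jaw":-1},
  {"tx":-0.0317,"ty":-0.0224,"tz":0,"ax":0,"ay":0,"az":0,"jaw":-1},
  {"tx":-0.0317,"ty":-0.0224,"tz":0,"ax":0,"ay":0,"az":0,"jaw":-1},
  {"tx":-0.0317,"ty":-0.0224,"tz":0,"ax":0,"ay":0,"az":0,"jaw":-1},
  {"tx":-0.0317,"ty":-0.0224,"tz":0,"ax":0,"ay":0,"az":0,"jaw":-1},
])

```text
time_s: 2.7
tool_pos: [0.629, -0.1328, 0.2559]
orientation: [[-0.934, 0.358, -0.001], [0.358, 0.934, 0.0], [0.001, 0.0, -1.0]]
force: [1.0, 0.9, 0.2]
grip_width: 0.0004
```

Request:
drive_tool([
  {"tx":0,"ty":0,"tz":0.01,"ax":0,"ay":0,"az":6.1,"jaw":-1},
  {"tx":0,"ty":0,"tz":0.01,"ax":0,"ay":0,"az":6.1,"jaw":-1},
  {"tx":0,"ty":0,"tz":0.01,"ax":0,"ay":0,"az":6.1,"jaw":-1},
  {"tx":0,"ty":0,"tz":0.01,"ax":0,"ay":0,"az":6.1,"jaw":-1},
  {"tx":0,"ty":0,"tz":0.01,"ax":0,"ay":0,"az":6.1,"jaw":-1},
  {"tx":0,"ty":0,"tz":0.01,"ax":0,"ay":0,"az":6.1,"jaw":-1},
  {"tx":0,"ty":0,"tz":0.01,"ax":0,"ay":0,"az":6.1,"jaw":-1},
  {"tx":0,"ty":0,"tz":0.01,"ax":0,"ay":0,"az":6.1,"jaw":-1},
  {"tx":0,"ty":0,"tz":0.01,"ax":0,"ay":0,"az":6.1,"jaw":-1},
  {"tx":0,"ty":0,"tz":0.01,"ax":0,"ay":0,"az":6.1,"jaw":-1},
])

```text
time_s: 3.95
tool_pos: [0.6283, -0.1318, 0.1555]
orientation: [[-0.136, 0.991, -0.001], [0.991, 0.136, 0.0], [0.0, -0.001, -1.0]]
force: [0.1, -0.5, -0.6]
grip_width: 0.0
```

```bash
python3 - <<'E'
from workcell import sensors, optics
import cv2,numpy as np,pickle
np.set_printoptions(precision=4,suppress=True)
p=optics.camera_params("wrist");pickle.dump(p,open("w1.pkl","wb"))
cv2.imwrite(f"pics/wrist2.png",optics.read_camera("wrist")[:,:,::-1])
s=sensors.observe();print(s["tool_pos"],s["orientation"],s["q"],s["force"])
E
```

```text
[ 0.6274 -0.1313  0.1539] [[-0.1338  0.991  -0.0035]
 [ 0.991   0.1338  0.0008]
 [ 0.0013 -0.0034 -1.    ]] [-0.2536  0.6479  0.7097  1.4054 -0.4271  1.2483  0.626 ] [-0.6446 -0.169  -1.0117]
```

View pics/wrist2.png

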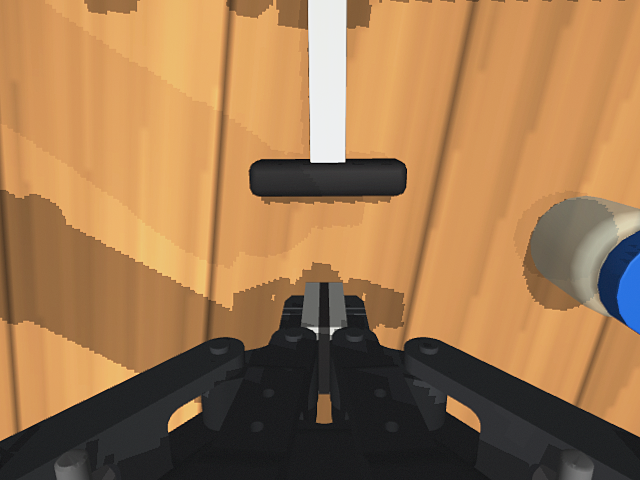

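```bash
python3 - <<'E'
import sys;sys.path.insert(0,'.')
from h import *
import pickle
np.set_printoptions(precision=4,suppress=True)
p=pickle.load(open("w1.pkl","rb"))
for u,v,z in[(251,161,.045),(406,161,.045),(328,160,.045),(328,188,.045),(328,196,.021),(309,158,.042),(346,158,.042),(309,20,.042),(346,20,.042)]:print(u,v,px2w(p,u,v,z))
E
```

```text
251 161 [ 0.5832 -0.0915  0.045 ]
406 161 [ 0.6668 -0.0799  0.045 ]
328 160 [ 0.6246 -0.0852  0.045 ]
328 188 [ 0.6267 -0.1004  0.045 ]
328 196 [ 0.6282 -0.1091  0.021 ]
309 158 [ 0.6142 -0.0858  0.042 ]
346 158 [ 0.6344 -0.0831  0.042 ]
309 20 [ 0.6054 -0.0174  0.042 ]
346 20 [ 0.624  -0.0148  0.042 ]
```

Request:
drive_tool([
  {"tx":0,"ty":0.0015,"tz":0.0107,"ax":0,"ay":0,"az":0,"jaw":-1},
  {"tx":0,"ty":0,"tz":0.0107,"ax":0,"ay":0,"az":0,"jaw":-1},
  {"tx":0,"ty":0,"tz":0.0107,"ax":0,"ay":0,"az":0,"jaw":-1},
  {"tx":0,"ty":0,"tz":0.0107,"ax":0,"ay":0,"az":0,"jaw":-1},
  {"tx":0,"ty":0,"tz":0.0107,"ax":0,"ay":0,"az":0,"jaw":-1},
  {"tx":0,"ty":0,"tz":0.0107,"ax":0,"ay":0,"az":0,"jaw":-1},
  {"tx":0,"ty":0,"tz":0.0107,"ax":0,"ay":0,"az":0,"jaw":-1},
  {"tx":0,"ty":0,"tz":0.0107,"ax":0,"ay":0,"az":0,"jaw":-1},
  {"tx":0,"ty":0,"tz":0.0107,"ax":0,"ay":0,"az":0,"jaw":-1},
  {"tx":0,"ty":0,"tz":0.0107,"ax":0,"ay":0,"az":0,"jaw":-1},
])

```text
time_s: 5.25
tool_pos: [0.6299, -0.1319, 0.0486]
orientation: [[-0.139, 0.99, 0.0], [0.99, 0.139, 0.0], [0.0, 0.0, -1.0]]
force: [0.5, -0.8, 0.2]
grip_width: 0.0001
```

```bash
cat > avg.py <<'E'
import sys,numpy as np,cv2
from workcell import sensors, optics
np.set_printoptions(precision=4,suppress=True)
n=int(sys.argv[1]);F=[];P=[]
for i in range(n):
    im=optics.read_camera("wrist");s=sensors.observe();F.append(s["force"]);P.append(s["tool_pos"])
if len(sys.argv)>2: cv2.imwrite(sys.argv[2],im[:,:,::-1])
F=np.array(F);Y=np.array([-.141,.99,0]);X=np.array([.99,.141,0])
print("t",s["time_s"],"pos",np.mean(P,0),"F",F.mean(0),"F.Y",F@Y,(F@Y).mean(),"F.X",(F@X).mean());print(s["orientation"])
E
python3 avg.py 6 pics/w3.png
```

```text
t 5.55 pos [ 0.6296 -0.1318  0.0486] F [-0.0402 -0.1399 -0.022 ] F.Y [ 0.0728 -0.3528  0.58   -0.9293  0.1899 -0.3575] -0.13283056360668993 F.X -0.05957294919750464
[[-0.1389  0.9903  0.0011]
 [ 0.9903  0.1389 -0.0003]
 [-0.0005  0.001  -1.    ]]
```

View pics/w3.png

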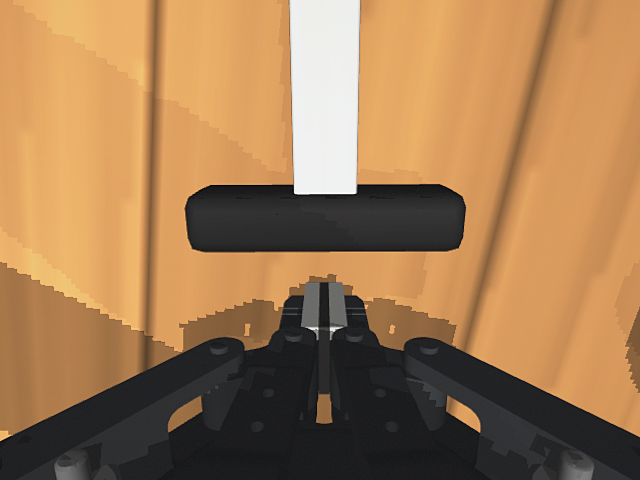

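Request:
drive_tool([
  {"tx":0.005,"ty":0,"tz":0,"ax":0,"ay":0,"az":0,"jaw":-1},
  {"tx":0.005,"ty":0,"tz":0,"ax":0,"ay":0,"az":0,"jaw":-1},
  {"tx":0.004,"ty":0,"tz":0,"ax":0,"ay":0,"az":0,"jaw":-1},
  {"tx":0.004,"ty":0,"tz":0,"ax":0,"ay":0,"az":0,"jaw":-1},
  {"tx":0.004,"ty":0,"tz":0,"ax":0,"ay":0,"az":0,"jaw":-1},
  {"tx":0.004,"ty":0,"tz":0,"ax":0,"ay":0,"az":0,"jaw":-1},
  {"tx":0.004,"ty":0,"tz":0,"ax":0,"ay":0,"az":0,"jaw":-1},
  {"tx":0.004,"ty":0,"tz":0,"ax":0,"ay":0,"az":0,"jaw":-1},
  {"tx":0.004,"ty":0,"tz":0,"ax":0,"ay":0,"az":0,"jaw":-1},
  {"tx":0.002,"ty":0,"tz":0,"ax":0,"ay":0,"az":0,"jaw":-1},
])

```text
time_s: 6.8
tool_pos: [0.6251, -0.0948, 0.0504]
orientation: [[-0.138, 0.99, 0.003], [0.99, 0.138, -0.004], [-0.004, 0.002, -1.0]]
force: [0.4, -5.5, 2.0]
grip_width: 0.0002
```

```bash
python3 avg.py 3 pics/w4.png
```

```text
t 6.95 pos [ 0.625  -0.0945  0.0504] F [ 0.7763 -5.8418  2.624 ] F.Y [-6.3101 -5.4151 -5.9534] -5.892845701720199 F.X -0.05515636898242193
[[-0.1377  0.9905  0.0024]
 [ 0.9905  0.1377 -0.0032]
 [-0.0035  0.0019 -1.    ]]
```

View pics/w4.png

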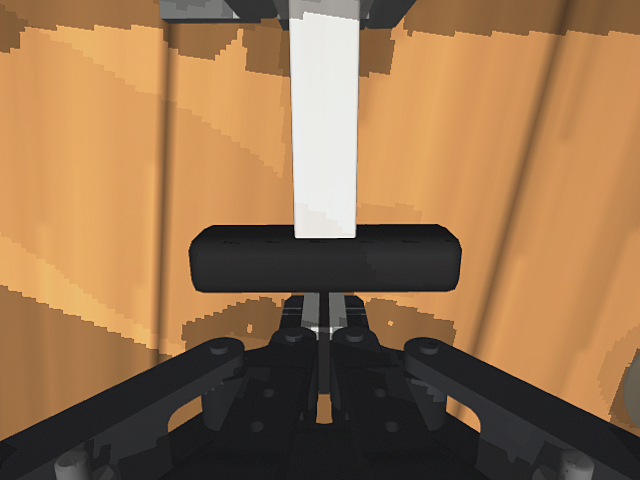

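Request:
drive_tool([
  {"tx":0.0006,"ty":0,"tz":0,"ax":0,"ay":0,"az":0,"jaw":-1},
  {"tx":0.0006,"ty":0,"tz":0,"ax":0,"ay":0,"az":0,"jaw":-1},
  {"tx":0.0006,"ty":0,"tz":0,"ax":0,"ay":0,"az":0,"jaw":-1},
  {"tx":0.0006,"ty":0,"tz":0,"ax":0,"ay":0,"az":0,"jaw":-1},
  {"tx":0.0006,"ty":0,"tz":0,"ax":0,"ay":0,"az":0,"jaw":-1},
  {"tx":0.0006,"ty":0,"tz":0,"ax":0,"ay":0,"az":0,"jaw":-1},
  {"tx":0.0006,"ty":0,"tz":0,"ax":0,"ay":0,"az":0,"jaw":-1},
  {"tx":0.0006,"ty":0,"tz":0,"ax":0,"ay":0,"az":0,"jaw":-1},
  {"tx":0.0006,"ty":0,"tz":0,"ax":0,"ay":0,"az":0,"jaw":-1},
  {"tx":0.0006,"ty":0,"tz":0,"ax":0,"ay":0,"az":0,"jaw":-1},
])

```text
time_s: 8.2
tool_pos: [0.6244, -0.0896, 0.0507]
orientation: [[-0.137, 0.991, 0.003], [0.991, 0.137, -0.005], [-0.005, 0.003, -1.0]]
force: [0.6, -6.3, 3.6]
grip_width: 0.0001
```

```bash
python3 avg.py 3
```

```text
t 8.35 pos [ 0.6244 -0.0895  0.0507] F [ 0.5706 -5.7666  2.7579] F.Y [-6.3962 -5.2707 -5.7013] -5.789420170311522 F.X -0.24824580697900003
[[-0.1371  0.9906  0.0031]
 [ 0.9905  0.1371 -0.0044]
 [-0.0048  0.0025 -1.    ]]
```

Request:
drive_tool([
  {"tx":0.0006,"ty":0,"tz":0,"ax":0,"ay":0,"az":0,"jaw":-1},
  {"tx":0.0006,"ty":0,"tz":0,"ax":0,"ay":0,"az":0,"jaw":-1},
  {"tx":0.0006,"ty":0,"tz":0,"ax":0,"ay":0,"az":0,"jaw":-1},
  {"tx":0.0006,"ty":0,"tz":0,"ax":0,"ay":0,"az":0,"jaw":-1},
  {"tx":0.0006,"ty":0,"tz":0,"ax":0,"ay":0,"az":0,"jaw":-1},
  {"tx":0.0006,"ty":0,"tz":0,"ax":0,"ay":0,"az":0,"jaw":-1},
  {"tx":0.0006,"ty":0,"tz":0,"ax":0,"ay":0,"az":0,"jaw":-1},
  {"tx":0.0006,"ty":0,"tz":0,"ax":0,"ay":0,"az":0,"jaw":-1},
  {"tx":0.0006,"ty":0,"tz":0,"ax":0,"ay":0,"az":0,"jaw":-1},
  {"tx":0.0006,"ty":0,"tz":0,"ax":0,"ay":0,"az":0,"jaw":-1},
])

```text
time_s: 9.6
tool_pos: [0.6239, -0.0841, 0.0511]
orientation: [[-0.137, 0.991, 0.004], [0.991, 0.137, -0.005], [-0.006, 0.003, -1.0]]
force: [0.9, -6.7, 4.0]
grip_width: -0.0005
```

```bash
python3 avg.py 3
```

```text
t 9.75 pos [ 0.6238 -0.084   0.0511] F [ 1.1609 -6.6927  3.48  ] F.Y [-6.8776 -6.2689 -7.2217] -6.789411387578613 F.X 0.20558570913482924
[[-0.1369  0.9906  0.0038]
 [ 0.9906  0.1369 -0.0049]
 [-0.0054  0.0031 -1.    ]]
```

Request:
drive_tool([
  {"tx":0.0004,"ty":0,"tz":0,"ax":0,"ay":0,"az":0,"jaw":-1},
  {"tx":0.0004,"ty":0,"tz":0,"ax":0,"ay":0,"az":0,"jaw":-1},
  {"tx":0.0004,"ty":0,"tz":0,"ax":0,"ay":0,"az":0,"jaw":-1},
  {"tx":0.0004,"ty":0,"tz":0,"ax":0,"ay":0,"az":0,"jaw":-1},
  {"tx":0.0004,"ty":0,"tz":0,"ax":0,"ay":0,"az":0,"jaw":-1},
  {"tx":0.0004,"ty":0,"tz":0,"ax":0,"ay":0,"az":0,"jaw":-1},
  {"tx":0.0004,"ty":0,"tz":0,"ax":0,"ay":0,"az":0,"jaw":-1},
  {"tx":0.0004,"ty":0,"tz":0,"ax":0,"ay":0,"az":0,"jaw":-1},
  {"tx":0.0004,"ty":0,"tz":0,"ax":0,"ay":0,"az":0,"jaw":-1},
  {"tx":0.0004,"ty":0,"tz":0,"ax":0,"ay":0,"az":0,"jaw":-1},
])

```text
time_s: 11.0
tool_pos: [0.6235, -0.0805, 0.0513]
orientation: [[-0.137, 0.991, 0.004], [0.991, 0.137, -0.005], [-0.006, 0.004, -1.0]]
force: [1.3, -6.5, 3.8]
grip_width: 0.0001
```

```bash
python3 avg.py 3
```

```text
t 11.15 pos [ 0.6235 -0.0804  0.0513] F [ 0.9685 -6.4644  3.9729] F.Y [-6.4083 -6.257  -6.9438] -6.536355989025605 F.X 0.04728924739380128
[[-0.1367  0.9906  0.0043]
 [ 0.9906  0.1367 -0.0054]
 [-0.0059  0.0035 -1.    ]]
```

Request:
drive_tool([
  {"tx":0.0006,"ty":0,"tz":0,"ax":0,"ay":0,"az":0,"jaw":-1},
  {"tx":0.0006,"ty":0,"tz":0,"ax":0,"ay":0,"az":0,"jaw":-1},
  {"tx":0.0006,"ty":0,"tz":0,"ax":0,"ay":0,"az":0,"jaw":-1},
  {"tx":0.0006,"ty":0,"tz":0,"ax":0,"ay":0,"az":0,"jaw":-1},
  {"tx":0.0006,"ty":0,"tz":0,"ax":0,"ay":0,"az":0,"jaw":-1},
  {"tx":0.0006,"ty":0,"tz":0,"ax":0,"ay":0,"az":0,"jaw":-1},
  {"tx":0.0006,"ty":0,"tz":0,"ax":0,"ay":0,"az":0,"jaw":-1},
  {"tx":0.0006,"ty":0,"tz":0,"ax":0,"ay":0,"az":0,"jaw":-1},
  {"tx":0.0006,"ty":0,"tz":0,"ax":0,"ay":0,"az":0,"jaw":-1},
  {"tx":0.0006,"ty":0,"tz":0,"ax":0,"ay":0,"az":0,"jaw":-1},
])

```text
time_s: 12.4
tool_pos: [0.6229, -0.0749, 0.0516]
orientation: [[-0.136, 0.991, 0.005], [0.991, 0.136, -0.006], [-0.007, 0.004, -1.0]]
force: [0.9, -6.4, 5.0]
grip_width: 0.0001
```

```bash
python3 avg.py 3
```

```text
t 12.55 pos [ 0.6229 -0.0748  0.0516] F [ 0.3752 -6.8842  4.5558] F.Y [-7.3318 -6.5453 -6.7277] -6.868282425044904 F.X -0.5992350735699981
[[-0.1365  0.9906  0.0049]
 [ 0.9906  0.1365 -0.0058]
 [-0.0064  0.0041 -1.    ]]
```

Request:
drive_tool([
  {"tx":0.0006,"ty":0,"tz":-0.0002,"ax":0,"ay":0,"az":0,"jaw":-1},
  {"tx":0.0006,"ty":0,"tz":-0.0002,"ax":0,"ay":0,"az":0,"jaw":-1},
  {"tx":0.0006,"ty":0,"tz":-0.0002,"ax":0,"ay":0,"az":0,"jaw":-1},
  {"tx":0.0006,"ty":0,"tz":-0.0002,"ax":0,"ay":0,"az":0,"jaw":-1},
  {"tx":0.0006,"ty":0,"tz":-0.0002,"ax":0,"ay":0,"az":0,"jaw":-1},
  {"tx":0.0006,"ty":0,"tz":0,"ax":0,"ay":0,"az":0,"jaw":-1},
  {"tx":0.0006,"ty":0,"tz":0,"ax":0,"ay":0,"az":0,"jaw":-1},
  {"tx":0.0006,"ty":0,"tz":0,"ax":0,"ay":0,"az":0,"jaw":-1},
  {"tx":0.0006,"ty":0,"tz":0,"ax":0,"ay":0,"az":0,"jaw":-1},
  {"tx":0.0006,"ty":0,"tz":0,"ax":0,"ay":0,"az":0,"jaw":-1},
])

```text
time_s: 13.8
tool_pos: [0.6217, -0.0681, 0.052]
orientation: [[-0.137, 0.991, 0.004], [0.991, 0.137, -0.005], [-0.005, 0.003, -1.0]]
force: [1.3, -6.4, 2.4]
grip_width: -0.0
```

```bash
python3 avg.py 3
```

```text
t 13.95 pos [ 0.6216 -0.068   0.052 ] F [ 0.7816 -6.1875  3.4443] F.Y [-6.3419 -6.7377 -5.6278] -6.235799785126723 F.X -0.09865765361506607
[[-0.1369  0.9906  0.0038]
 [ 0.9906  0.1369 -0.0046]
 [-0.0051  0.0031 -1.    ]]
```

Request:
drive_tool([
  {"tx":0.0006,"ty":0,"tz":-0.0002,"ax":0,"ay":0,"az":0,"jaw":-1},
  {"tx":0.0006,"ty":0,"tz":-0.0002,"ax":0,"ay":0,"az":0,"jaw":-1},
  {"tx":0.0006,"ty":0,"tz":-0.0002,"ax":0,"ay":0,"az":0,"jaw":-1},
  {"tx":0.0006,"ty":0,"tz":-0.0002,"ax":0,"ay":0,"az":0,"jaw":-1},
  {"tx":0.0006,"ty":0,"tz":-0.0002,"ax":0,"ay":0,"az":0,"jaw":-1},
  {"tx":0.0006,"ty":0,"tz":0,"ax":0,"ay":0,"az":0,"jaw":-1},
  {"tx":0.0006,"ty":0,"tz":0,"ax":0,"ay":0,"az":0,"jaw":-1},
  {"tx":0.0006,"ty":0,"tz":0,"ax":0,"ay":0,"az":0,"jaw":-1},
  {"tx":0.0006,"ty":0,"tz":0,"ax":0,"ay":0,"az":0,"jaw":-1},
  {"tx":0.0006,"ty":0,"tz":0,"ax":0,"ay":0,"az":0,"jaw":-1},
])

```text
time_s: 15.2
tool_pos: [0.62, -0.0609, 0.052]
orientation: [[-0.137, 0.991, 0.002], [0.991, 0.137, -0.003], [-0.003, 0.001, -1.0]]
force: [1.4, -5.4, 0.6]
grip_width: -0.0001
```

```bash
python3 avg.py 3
```

```text
t 15.35 pos [ 0.6201 -0.0607  0.0521] F [ 0.7296 -5.1761  1.4324] F.Y [-3.9861 -6.725  -4.9705] -5.2272246894656655 F.X -0.007569908283387039
[[-0.1375  0.9905  0.0016]
 [ 0.9905  0.1375 -0.0029]
 [-0.0031  0.0012 -1.    ]]
```

Request:
drive_tool([
  {"tx":0.0006,"ty":0,"tz":0,"ax":0,"ay":0,"az":0,"jaw":-1},
  {"tx":0.0006,"ty":0,"tz":0,"ax":0,"ay":0,"az":0,"jaw":-1},
  {"tx":0.0006,"ty":0,"tz":0,"ax":0,"ay":0,"az":0,"jaw":-1},
  {"tx":0.0006,"ty":0,"tz":0,"ax":0,"ay":0,"az":0,"jaw":-1},
  {"tx":0.0006,"ty":0,"tz":0,"ax":0,"ay":0,"az":0,"jaw":-1},
  {"tx":0.0006,"ty":0,"tz":0,"ax":0,"ay":0,"az":0,"jaw":-1},
  {"tx":0.0006,"ty":0,"tz":0,"ax":0,"ay":0,"az":0,"jaw":-1},
  {"tx":0.0006,"ty":0,"tz":0,"ax":0,"ay":0,"az":0,"jaw":-1},
  {"tx":0.0006,"ty":0,"tz":0,"ax":0,"ay":0,"az":0,"jaw":-1},
  {"tx":0.0006,"ty":0,"tz":0,"ax":0,"ay":0,"az":0,"jaw":-1},
])

```text
time_s: 16.6
tool_pos: [0.6192, -0.0552, 0.0521]
orientation: [[-0.137, 0.991, 0.002], [0.991, 0.137, -0.004], [-0.004, 0.001, -1.0]]
force: [1.3, -4.9, 0.4]
grip_width: 0.0003
```

```bash
python3 avg.py 3
```

```text
t 16.75 pos [ 0.6192 -0.0552  0.0521] F [ 0.7274 -5.336   1.0512] F.Y [-4.6491 -5.6145 -5.892 ] -5.385183719993862 F.X -0.03224777095181267
[[-0.1373  0.9905  0.0017]
 [ 0.9905  0.1373 -0.0034]
 [-0.0036  0.0012 -1.    ]]
```

Not there yet (about 64 mm of travel).

Request:
drive_tool([
  {"tx":0.0006,"ty":0,"tz":0,"ax":0,"ay":0,"az":0,"jaw":-1},
  {"tx":0.0006,"ty":0,"tz":0,"ax":0,"ay":0,"az":0,"jaw":-1},
  {"tx":0.0006,"ty":0,"tz":0,"ax":0,"ay":0,"az":0,"jaw":-1},
  {"tx":0.0006,"ty":0,"tz":0,"ax":0,"ay":0,"az":0,"jaw":-1},
  {"tx":0.0006,"ty":0,"tz":0,"ax":0,"ay":0,"az":0,"jaw":-1},
  {"tx":0.0006,"ty":0,"tz":0,"ax":0,"ay":0,"az":0,"jaw":-1},
  {"tx":0.0006,"ty":0,"tz":0,"ax":0,"ay":0,"az":0,"jaw":-1},
  {"tx":0.0006,"ty":0,"tz":0,"ax":0,"ay":0,"az":0,"jaw":-1},
  {"tx":0.0006,"ty":0,"tz":0,"ax":0,"ay":0,"az":0,"jaw":-1},
  {"tx":0.0006,"ty":0,"tz":0,"ax":0,"ay":0,"az":0,"jaw":-1},
])

```text
time_s: 18.0
tool_pos: [0.6185, -0.052, 0.0521]
orientation: [[-0.136, 0.991, 0.002], [0.991, 0.136, -0.007], [-0.007, 0.001, -1.0]]
force: [2.2, -9.6, 0.4]
grip_width: 0.0001
```

```bash
python3 avg.py 3
```

```text
t 18.15 pos [ 0.6185 -0.0519  0.0521] F [ 0.7747 -8.1497  0.2596] F.Y [-8.4606 -8.5244 -7.5472] -8.177398597003942 F.X -0.3820999785152561
[[-0.1357  0.9908  0.0024]
 [ 0.9907  0.1357 -0.0071]
 [-0.0074  0.0015 -1.    ]]
```

Request:
drive_tool([
  {"tx":0.001,"ty":0,"tz":0,"ax":0,"ay":0,"az":0,"jaw":-1},
  {"tx":0.001,"ty":0,"tz":0,"ax":0,"ay":0,"az":0,"jaw":-1},
  {"tx":0.001,"ty":0,"tz":0,"ax":0,"ay":0,"az":0,"jaw":-1},
  {"tx":0.001,"ty":0,"tz":0,"ax":0,"ay":0,"az":0,"jaw":-1},
  {"tx":0.001,"ty":0,"tz":0,"ax":0,"ay":0,"az":0,"jaw":-1},
  {"tx":0.001,"ty":0,"tz":0,"ax":0,"ay":0,"az":0,"jaw":-1},
  {"tx":0.001,"ty":0,"tz":0,"ax":0,"ay":0,"az":0,"jaw":-1},
  {"tx":0.001,"ty":0,"tz":0,"ax":0,"ay":0,"az":0,"jaw":-1},
  {"tx":0,"ty":0,"tz":0,"ax":0,"ay":0,"az":0,"jaw":-1},
  {"tx":0,"ty":0,"tz":0,"ax":0,"ay":0,"az":0,"jaw":-1},
])

```text
time_s: 19.4
tool_pos: [0.6174, -0.0475, 0.0522]
orientation: [[-0.134, 0.991, 0.003], [0.991, 0.134, -0.012], [-0.012, 0.002, -1.0]]
force: [1.9, -12.5, -1.3]
grip_width: 0.0002
```

```bash
python3 avg.py 4 pics/w5.png
```

```text
t 19.6 pos [ 0.6174 -0.0475  0.0522] F [  1.8635 -12.6236  -1.428 ] F.Y [-12.6135 -11.9643 -13.6829 -12.7796] -12.760070739226805 F.X 0.06495051051841502
[[-0.1335  0.991   0.0031]
 [ 0.991   0.1336 -0.0118]
 [-0.0122  0.0015 -0.9999]]
```

Request:
drive_tool([
  {"tx":0.001,"ty":0,"tz":0,"ax":0,"ay":0,"az":0,"jaw":-1},
  {"tx":0.001,"ty":0,"tz":0,"ax":0,"ay":0,"az":0,"jaw":-1},
  {"tx":0,"ty":0,"tz":0,"ax":0,"ay":0,"az":0,"jaw":-1},
  {"tx":0,"ty":0,"tz":0,"ax":0,"ay":0,"az":0,"jaw":-1},
  {"tx":0,"ty":0,"tz":0,"ax":0,"ay":0,"az":0,"jaw":-1},
  {"tx":0,"ty":0,"tz":0,"ax":0,"ay":0,"az":0,"jaw":-1},
  {"tx":-0.001,"ty":0,"tz":0,"ax":0,"ay":0,"az":0,"jaw":-1},
  {"tx":-0.001,"ty":0,"tz":0,"ax":0,"ay":0,"az":0,"jaw":-1},
  {"tx":-0.001,"ty":0,"tz":0,"ax":0,"ay":0,"az":0,"jaw":-1},
  {"tx":-0.001,"ty":0,"tz":0,"ax":0,"ay":0,"az":0,"jaw":-1},
])

```text
time_s: 20.85
tool_pos: [0.6172, -0.0466, 0.0521]
orientation: [[-0.135, 0.991, 0.002], [0.991, 0.135, -0.008], [-0.008, 0.0, -1.0]]
force: [0.8, -7.5, 0.9]
grip_width: -0.0003
```

Request:
drive_tool([
  {"tx":-0.0012,"ty":0,"tz":0,"ax":0,"ay":0,"az":0,"jaw":-1},
  {"tx":-0.0012,"ty":0,"tz":0,"ax":0,"ay":0,"az":0,"jaw":-1},
  {"tx":-0.0012,"ty":0,"tz":0,"ax":0,"ay":0,"az":0,"jaw":-1},
  {"tx":-0.0012,"ty":0,"tz":0,"ax":0,"ay":0,"az":0,"jaw":-1},
  {"tx":-0.0012,"ty":0,"tz":0,"ax":0,"ay":0,"az":0,"jaw":-1},
  {"tx":-0.0012,"ty":0,"tz":0,"ax":0,"ay":0,"az":0,"jaw":-1},
  {"tx":-0.0012,"ty":0,"tz":0,"ax":0,"ay":0,"az":0,"jaw":-1},
  {"tx":-0.0012,"ty":0,"tz":0,"ax":0,"ay":0,"az":0,"jaw":-1},
  {"tx":-0.0012,"ty":0,"tz":0,"ax":0,"ay":0,"az":0,"jaw":-1},
  {"tx":-0.0012,"ty":0,"tz":0,"ax":0,"ay":0,"az":0,"jaw":-1},
])

```text
time_s: 22.1
tool_pos: [0.6186, -0.0513, 0.0508]
orientation: [[-0.14, 0.99, -0.001], [0.99, 0.14, 0.002], [0.002, -0.001, -1.0]]
force: [0.2, -0.6, 0.0]
grip_width: 0.0002
```

```bash
python3 avg.py 3 pics/w6.png
```

```text
t 22.25 pos [ 0.6185 -0.0516  0.0508] F [-0.0472  0.2182  0.2672] F.Y [-0.5108  0.3468  0.832 ] 0.22264499297902507 F.X -0.01598388048761845
[[-0.1396  0.9902 -0.0011]
 [ 0.9902  0.1396  0.0014]
 [ 0.0015 -0.0009 -1.    ]]
```

View pics/w6.png

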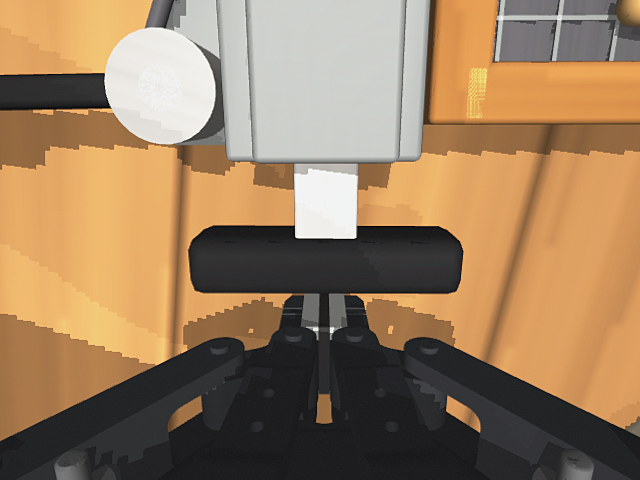

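Request:
drive_tool([
  {"tx":-0.01,"ty":0,"tz":0,"ax":0,"ay":0,"az":0,"jaw":-1},
  {"tx":-0.015,"ty":0,"tz":0,"ax":0,"ay":0,"az":0,"jaw":-1},
  {"tx":-0.005,"ty":-0.01,"tz":-0.01,"ax":0,"ay":0,"az":0,"jaw":-1},
  {"tx":0,"ty":-0.02,"tz":-0.01,"ax":0,"ay":0,"az":0,"jaw":-1},
  {"tx":0,"ty":-0.02,"tz":-0.01,"ax":0,"ay":0,"az":0,"jaw":-1},
  {"tx":0,"ty":-0.02,"tz":-0.01,"ax":0,"ay":0,"az":0,"jaw":-1},
  {"tx":0,"ty":-0.02,"tz":-0.01,"ax":0,"ay":0,"az":0,"jaw":-1},
  {"tx":0,"ty":-0.02,"tz":-0.01,"ax":0,"ay":0,"az":0,"jaw":-1},
  {"tx":0,"ty":-0.01,"tz":-0.01,"ax":0,"ay":0,"az":0,"jaw":-1},
  {"tx":0,"ty":0,"tz":0,"ax":0,"ay":0,"az":0,"jaw":-1},
])

```text
time_s: 23.5
tool_pos: [0.5044, -0.0996, 0.1226]
orientation: [[-0.138, 0.99, 0.003], [0.99, 0.138, 0.001], [0.0, 0.003, -1.0]]
force: [0.6, 0.7, 0.1]
grip_width: -0.0002
```

```bash
python3 - <<'E'
import pickle
from workcell import optics
pickle.dump(optics.camera_params("wrist"),open("w7.pkl","wb"))
E
python3 avg.py 1 pics/w7.png
```

```text
t 23.55 pos [ 0.5047 -0.0991  0.122 ] F [-0.3634  0.4908 -0.4528] F.Y [0.5371] 0.5371229434112843 F.X -0.2905973835300946
[[-0.1388  0.9903  0.002 ]
 [ 0.9903  0.1388  0.0004]
 [ 0.0001  0.0021 -1.    ]]
```

View pics/w7.png

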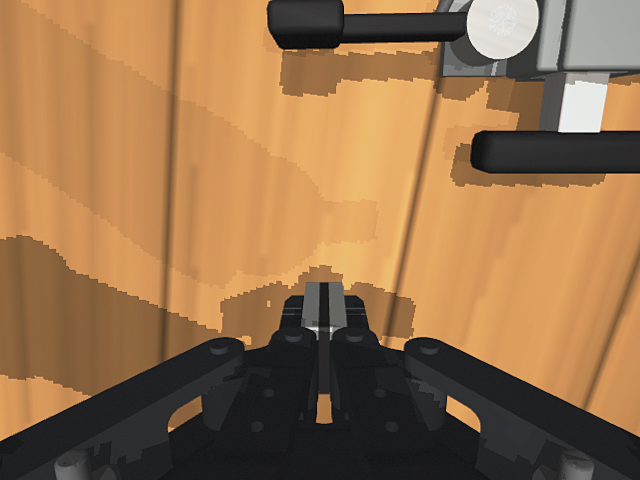

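```bash
python3 - <<'E'
import sys;sys.path.insert(0,'.')
from h import *
import pickle
np.set_printoptions(precision=4,suppress=True)
p=pickle.load(open("w7.pkl","rb"))
for n,u,v,z in[("pad outer",269,10,.066),("pad inner",343,10,.066),("padnear top",310,29,.066),("padnear bot o",282,48,.026),("padnear bot i",338,47,.026),("strip bot",360,43,.028),("strip bot",435,40,.028),("strip top",360,14,.048),("strip top",460,13,.048),("pin",503,24,.06)]:print(n,px2w(p,u,v,z))
piv=np.array([.5608,.0173]);X=np.array([.99,.141]);Y=np.array([-.141,.99])
for q in(.2,.3,.32,.4):
    a=1.9-q;u=-np.sin(a)*X+np.cos(a)*Y;n=np.cos(a)*X+np.sin(a)*Y
    print(q,[w2px(p,np.r_[piv+r*u-s*n,z]).round(0) for r,s,z in((67,6.5,.066),(97,6.5,.066),(67,6.5,.026),(97,6.5,.026)) for r,s in((r/1000,s/1000),)])
print(w2px(p,[*piv,.06]))
E
```

```text
pad outer [0.4695 0.0044 0.066 ]
pad inner [0.4972 0.0083 0.066 ]
padnear top [0.4857 0.     0.066 ]
padnear bot o [ 0.4714 -0.0026  0.026 ]
padnear bot i [0.4978 0.0016 0.026 ]
strip bot [0.5078 0.0044 0.028 ]
strip bot [0.5425 0.0106 0.028 ]
strip top [0.5047 0.012  0.048 ]
strip top [0.5462 0.0182 0.048 ]
pin [0.5607 0.0135 0.06  ]
0.2 [array([339.,  53.]), array([263.,  64.]), array([336.,  66.]), array([274.,  75.])]
0.3 [array([336.,  34.]), array([258.,  37.]), array([333.,  51.]), array([271.,  53.])]
0.32 [array([336.,  31.]), array([257.,  32.]), array([333.,  48.]), array([270.,  49.])]
0.4 [array([335.,  15.]), array([256.,   9.]), array([332.,  36.]), array([269.,  31.])]
[505.6368  13.5698]
```

Request:
drive_tool([
  {"tx":0.008,"ty":-0.0011,"tz":0.0084,"ax":0,"ay":0,"az":0,"jaw":-1},
  {"tx":0.0097,"ty":-0.0011,"tz":0.0084,"ax":0,"ay":0,"az":0,"jaw":-1},
  {"tx":0.0097,"ty":-0.0011,"tz":0.0084,"ax":0,"ay":0,"az":0,"jaw":-1},
  {"tx":0.0097,"ty":-0.0011,"tz":0.0084,"ax":0,"ay":0,"az":0,"jaw":-1},
  {"tx":0.0097,"ty":-0.0011,"tz":0.0084,"ax":0,"ay":0,"az":0,"jaw":-1},
  {"tx":0.0097,"ty":-0.0011,"tz":0.0084,"ax":0,"ay":0,"az":0,"jaw":-1},
  {"tx":0.0097,"ty":-0.0011,"tz":0.0084,"ax":0,"ay":0,"az":0,"jaw":-1},
  {"tx":0.0097,"ty":-0.0011,"tz":0.0084,"ax":0,"ay":0,"az":0,"jaw":-1},
  {"tx":0,"ty":0,"tz":0,"ax":0,"ay":0,"az":0,"jaw":-1},
  {"tx":0,"ty":0,"tz":0,"ax":0,"ay":0,"az":0,"jaw":-1},
])

```text
time_s: 24.8
tool_pos: [0.4852, -0.0255, 0.0543]
orientation: [[-0.139, 0.99, 0.001], [0.99, 0.139, -0.0], [-0.001, 0.001, -1.0]]
force: [0.1, 0.3, -0.2]
grip_width: 0.0002
```

```bash
python3 avg.py 2 pics/w8.png; python3 - <<'E'
from workcell import optics
import cv2
i=optics.read_camera("top")[150:290,230:430]
cv2.imwrite("pics/t8.png",cv2.resize(i[:,:,::-1],None,fx=4,fy=4,interpolation=2))
E
```

```text
t 24.9 pos [ 0.4853 -0.0257  0.0545] F [-0.3649  0.349  -0.2288] F.Y [0.3091 0.4848] 0.3969839284727271 F.X -0.31204784675463526
[[-0.1382  0.9904  0.0011]
 [ 0.9904  0.1382 -0.0004]
 [-0.0005  0.0011 -1.    ]]
```

View pics/w8.png

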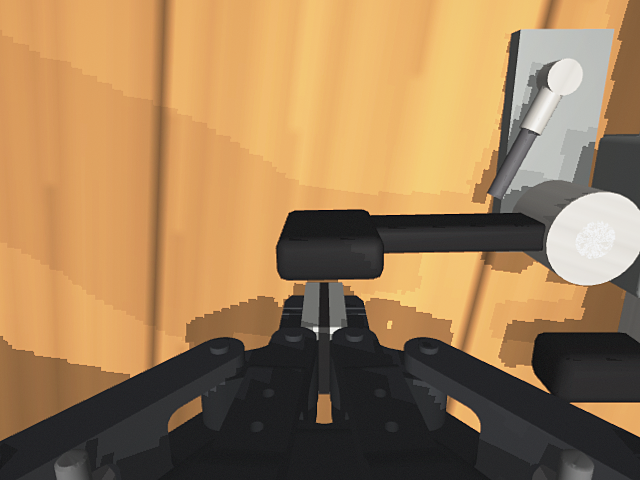

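View pics/t8.png

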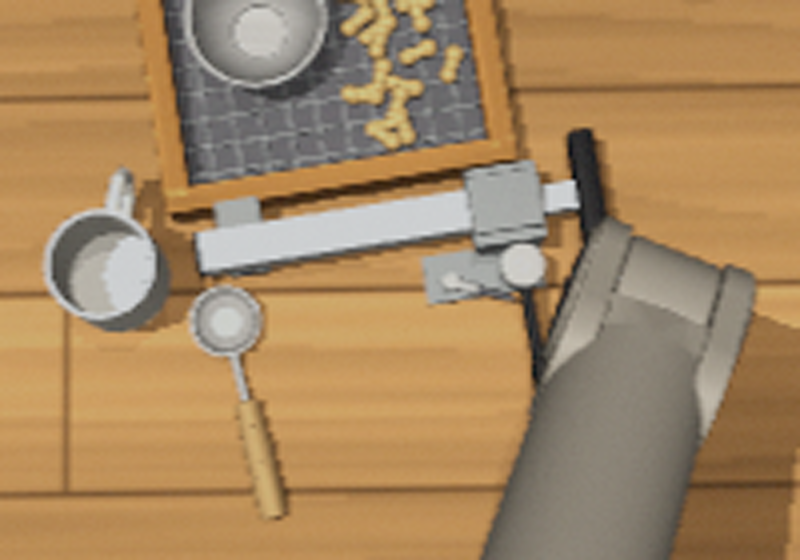

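Request:
drive_tool([
  {"tx":0.006,"ty":0,"tz":0,"ax":0,"ay":0,"az":0,"jaw":-1},
  {"tx":0.006,"ty":0,"tz":0,"ax":0,"ay":0,"az":0,"jaw":-1},
  {"tx":0.0054,"ty":-0.001,"tz":0,"ax":0,"ay":0,"az":3.8,"jaw":-1},
  {"tx":0.0054,"ty":-0.001,"tz":0,"ax":0,"ay":0,"az":3.8,"jaw":-1},
  {"tx":0.0054,"ty":-0.001,"tz":0,"ax":0,"ay":0,"az":3.8,"jaw":-1},
  {"tx":0.0054,"ty":-0.001,"tz":0,"ax":0,"ay":0,"az":3.8,"jaw":-1},
  {"tx":0.0054,"ty":-0.001,"tz":0,"ax":0,"ay":0,"az":3.8,"jaw":-1},
  {"tx":0.0054,"ty":-0.001,"tz":0,"ax":0,"ay":0,"az":3.8,"jaw":-1},
  {"tx":0.0054,"ty":-0.001,"tz":0,"ax":0,"ay":0,"az":3.8,"jaw":-1},
  {"tx":0.0054,"ty":-0.001,"tz":0,"ax":0,"ay":0,"az":3.8,"jaw":-1},
])

```text
time_s: 26.2
tool_pos: [0.4778, 0.0276, 0.0541]
orientation: [[0.384, 0.923, -0.003], [0.923, -0.384, -0.003], [-0.004, -0.001, -1.0]]
force: [-3.9, -5.0, 2.5]
grip_width: 0.0
```

```bash
python3 avg.py 2 pics/w9.png
```

```text
t 26.3 pos [0.4781 0.0286 0.0541] F [-2.7538 -3.7862  3.7849] F.Y [-3.2845 -3.4355] -3.360048595205157 F.X -3.2600977702275435
[[ 0.3821  0.9241 -0.0022]
 [ 0.9241 -0.3821 -0.0027]
 [-0.0033 -0.001  -1.    ]]
```

View pics/w9.png

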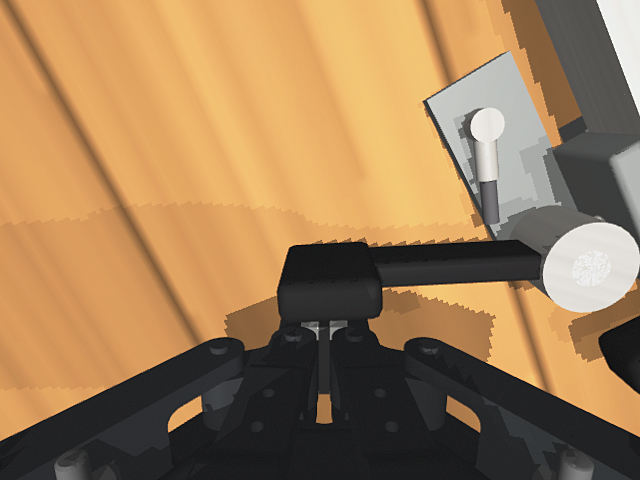

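Request:
drive_tool([
  {"tx":0.0054,"ty":-0.001,"tz":0,"ax":0,"ay":0,"az":3.8,"jaw":-1},
  {"tx":0.0054,"ty":-0.001,"tz":0,"ax":0,"ay":0,"az":3.8,"jaw":-1},
  {"tx":0.0054,"ty":-0.001,"tz":0,"ax":0,"ay":0,"az":3.8,"jaw":-1},
  {"tx":0.0054,"ty":-0.001,"tz":0,"ax":0,"ay":0,"az":3.8,"jaw":-1},
  {"tx":0.0054,"ty":-0.001,"tz":0,"ax":0,"ay":0,"az":3.8,"jaw":-1},
  {"tx":0.0054,"ty":-0.001,"tz":0,"ax":0,"ay":0,"az":3.8,"jaw":-1},
  {"tx":0.0054,"ty":-0.001,"tz":0,"ax":0,"ay":0,"az":3.8,"jaw":-1},
  {"tx":0.0054,"ty":-0.001,"tz":0,"ax":0,"ay":0,"az":3.8,"jaw":-1},
  {"tx":0.0054,"ty":-0.001,"tz":0,"ax":0,"ay":0,"az":3.8,"jaw":-1},
  {"tx":0,"ty":0,"tz":0,"ax":0,"ay":0,"az":0,"jaw":-1},
])

```text
time_s: 27.55
tool_pos: [0.4996, 0.0744, 0.0533]
orientation: [[0.834, 0.552, -0.004], [0.552, -0.834, 0.001], [-0.003, -0.003, -1.0]]
force: [-3.6, 0.6, -0.1]
grip_width: -0.0002
```

```bash
python3 avg.py 2 pics/w10.png
```

```text
t 27.65 pos [0.4997 0.0742 0.0534] F [-3.4417  1.1661  0.2783] F.Y [1.3726 1.9069] 1.6397236541233395 F.X -3.2429035359901666
[[ 0.8339  0.5518 -0.0036]
 [ 0.5518 -0.8339  0.0009]
 [-0.0025 -0.0027 -1.    ]]
```

View pics/w10.png

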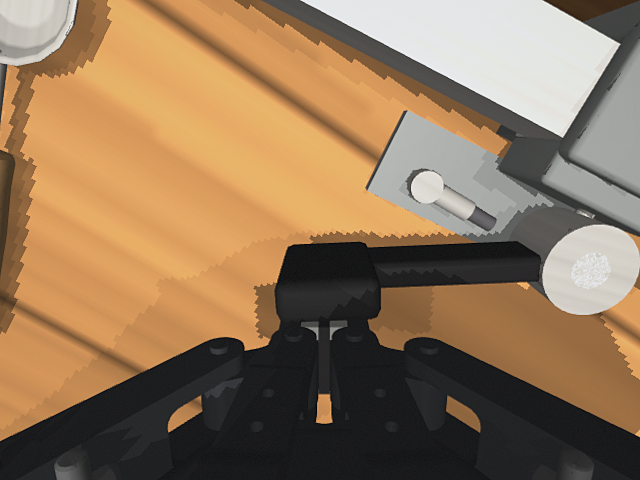

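Request:
drive_tool([
  {"tx":0.0054,"ty":-0.001,"tz":0,"ax":0,"ay":0,"az":3.8,"jaw":-1},
  {"tx":0.0054,"ty":-0.001,"tz":0,"ax":0,"ay":0,"az":3.8,"jaw":-1},
  {"tx":0.0054,"ty":-0.001,"tz":0,"ax":0,"ay":0,"az":3.8,"jaw":-1},
  {"tx":0.0054,"ty":-0.001,"tz":0,"ax":0,"ay":0,"az":3.8,"jaw":-1},
  {"tx":0,"ty":0,"tz":0,"ax":0,"ay":0,"az":0,"jaw":-1},
  {"tx":0,"ty":0,"tz":0,"ax":0,"ay":0,"az":0,"jaw":-1},
  {"tx":0,"ty":0,"tz":0,"ax":0,"ay":0,"az":0,"jaw":-1},
  {"tx":0,"ty":0,"tz":0,"ax":0,"ay":0,"az":0,"jaw":-1},
  {"tx":0,"ty":0,"tz":0,"ax":0,"ay":0,"az":0,"jaw":-1},
  {"tx":0,"ty":0,"tz":0,"ax":0,"ay":0,"az":0,"jaw":-1},
])

```text
time_s: 28.9
tool_pos: [0.5187, 0.0869, 0.0541]
orientation: [[0.95, 0.312, 0.0], [0.312, -0.95, 0.0], [0.0, -0.0, -1.0]]
force: [-0.3, -0.3, -0.3]
grip_width: 0.0001
```

```bash
python3 avg.py 2 pics/w11.png
```

```text
t 29.0 pos [0.5187 0.0869 0.0541] F [0.001  0.4323 0.1999] F.Y [ 1.6664 -0.8107] 0.4278428777739904 F.X 0.06193508800411454
[[ 0.95    0.3122  0.0001]
 [ 0.3122 -0.95    0.    ]
 [ 0.0001 -0.     -1.    ]]
```

View pics/w11.png

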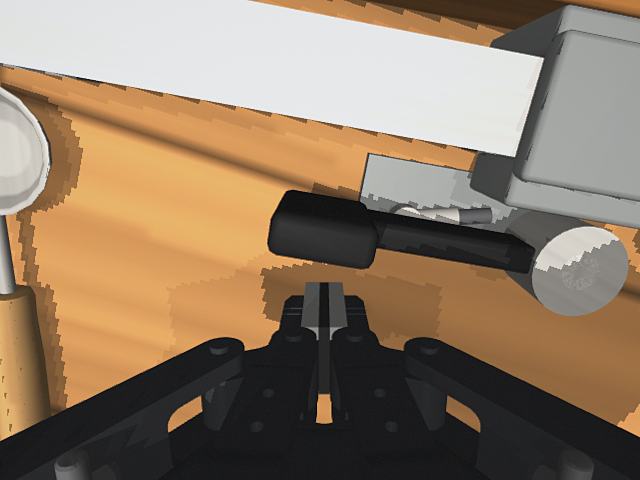

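Request:
drive_tool([
  {"tx":-0.01,"ty":0,"tz":0,"ax":0,"ay":0,"az":0,"jaw":-1},
  {"tx":-0.015,"ty":0,"tz":0,"ax":0,"ay":0,"az":0,"jaw":-1},
  {"tx":-0.01,"ty":0,"tz":-0.02,"ax":0,"ay":0,"az":0,"jaw":-1},
  {"tx":0,"ty":0,"tz":-0.03,"ax":0,"ay":0,"az":0,"jaw":-1},
  {"tx":0,"ty":0,"tz":-0.03,"ax":0,"ay":0,"az":0,"jaw":-1},
  {"tx":-0.02,"ty":0,"tz":-0.03,"ax":0,"ay":0,"az":0,"jaw":-1},
  {"tx":-0.03,"ty":0,"tz":-0.03,"ax":0,"ay":0,"az":0,"jaw":-1},
  {"tx":-0.03,"ty":0,"tz":-0.02,"ax":0,"ay":0,"az":0,"jaw":-1},
  {"tx":0,"ty":0,"tz":0,"ax":0,"ay":0,"az":0,"jaw":-1},
  {"tx":0,"ty":0,"tz":0,"ax":0,"ay":0,"az":0,"jaw":-1},
])

```text
time_s: 30.25
tool_pos: [0.4092, 0.0518, 0.2137]
orientation: [[0.95, 0.313, -0.0], [0.313, -0.95, 0.001], [0.0, -0.002, -1.0]]
force: [0.3, 0.1, -0.5]
grip_width: 0.0
```

```bash
python3 avg.py 2 pics/w12.png; python3 - <<'E'
from workcell import optics
import cv2
i=optics.read_camera("top")
cv2.imwrite("pics/t12.png",i[:,:,::-1])
i=i[150:290,230:430]
cv2.imwrite("pics/t12z.png",cv2.resize(i[:,:,::-1],None,fx=4,fy=4,interpolation=2))
E
```

```text
t 30.35 pos [0.4094 0.0513 0.2134] F [0.3954 0.278  0.079 ] F.Y [ 0.5425 -0.1036] 0.2194654115130248 F.X 0.4306128364910555
[[ 0.95    0.3123 -0.0009]
 [ 0.3123 -0.95   -0.0029]
 [-0.0018  0.0025 -1.    ]]
```

View pics/w12.png

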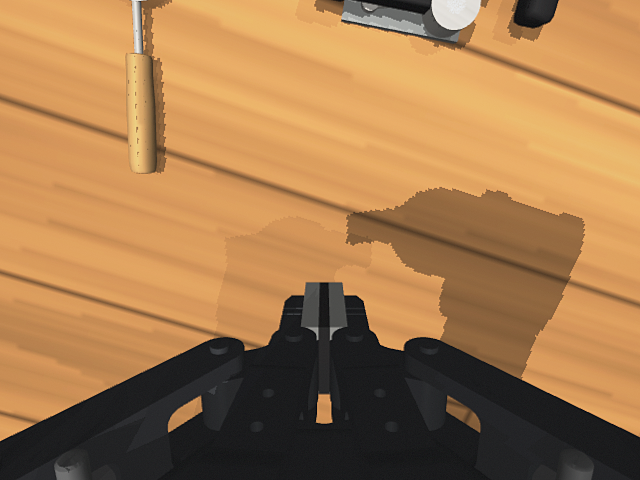

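View pics/t12.png

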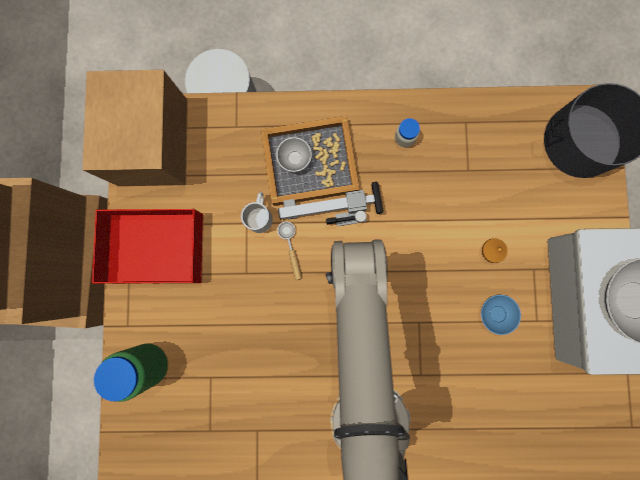

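View pics/t12z.png

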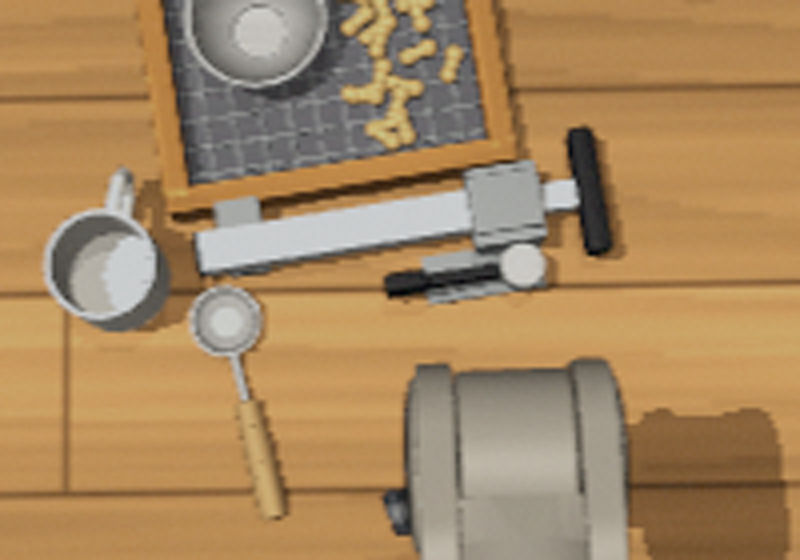

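```bash
python3 -c "
from workcell import order
print(order.job_done())"
```

```text
the job is handed in; nothing more can be done
None
```

I pushed the handle in with closed fingertips and felt the buffer after roughly 65 mm of travel. I then flipped the lever over centre, where it snapped shut, and handed the job in at about 30 s. No verdict came back.

- **Buffer push:** the drag read about 5.2–6.8 N, and the force rose to about 12.8 N on the buffer. By force that is about 6 mm of compression, by position about 7 mm. I then commanded 2 mm more and estimate a peak near 8 mm, although no force reading was taken there. I backed off slowly so the handle would not spring back.
- **Lever:** the last top picture shows it lying alongside the tube, within about 1° of the tube's line by eye. My force readings while pushing it were about 3–7 N.
- **Handle:** it looks unmoved in the top pictures taken after the release and after the lever closed. I had no direct reading of how far the buffer is still compressed.
- **Surroundings:** the bowl, jar, mug, spoon, onion, basket and dish look unchanged from the first picture. The arm is raised clear and touches nothing, with forces near zero.

My first three move calls were refused as invalid because not every row field was filled in. They moved nothing, and I re-sent them complete.

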